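# Take the arched inlay board off its studs and stand it to dry

## Robot

A 6-joint arm with a two-finger parallel gripper is mounted at the origin on the work surface. World frame = base frame: x ahead of the robot, y to its left, z up, the work surface at z = 0. Lengths are in mm, angles in degrees, forces in N, time in s.
With the tool pointing down it reaches from about 300 to 850 mm from the base axis. Payload 4.2 kg.
Tool frame: the origin (TCP) lies midway between the tips of the shut fingers; the grasp point (between the pads) lies env.grasp_offset behind it (env.grasp_offset is the distance from the TCP to the grasp point, in mm); y points along the fingers, x is the direction in which the jaws open and shut, and the axes are right-handed (so a half turn about y gives the same grasp; the last joint's range is limited). The gripper opens to 91 mm and grips with 3 to 60 N. Pads are 32 mm wide; open, the fingers measure 118 mm over their backs; the gripper's body (76 mm by 178 mm) begins 60 mm behind the grasp point.
Start: joints at [74.599, 18.312, 89.639, -0, 72.044, -1.146], TCP at [141.591, 557.314, 184.976] pointing down, gripper open.
Joint ranges: [-177.97, 177.97], [-48.28, 115.42], [12.27, 149.76], [-77.06, 257.06], [2.81, 150.46], [-146.56, 146.56]. Speed limits (degrees/s): [147.25, 147.25, 180, 180, 180, 180].

## Interface

Orientations are given as [roll, pitch, yaw] about the fixed x, y, z axes, in that order (R = Rz(yaw) Ry(pitch) Rx(roll)).
In Python, from workcell import state, vision, job, env gives the robot as it stands.
- The arm moves only by the shell command python3 -m handwheel 'ROWS' [FORCE]. ROWS is JSON, a list of rows, each a list of 3 entries, a list of its own where there are three numbers: the finger opening in cm, from 0 to 9.12, then the shift along the tool's x, y, z in cm, then the turn about the tool's y in degrees. A call has 1 to 10 rows; each row is the pose to reach, as a shift and turn from the pose measured when the call began, along the tool's axes at that moment; what a row does not reach only later rows make up. A row lasts 1/10 s, in which the tool goes at most 50 mm and 8.59 degrees, less where a joint would pass 70% of its speed; a pose out of reach is approached as far as the arm can. A call with a gripper value outside its range is refused whole. The fingers move at their own pace and stop on an object; FORCE is the grip in N (left out, the last holds). Time passes only in rows, so rows that repeat a pose let the fingers close. It gives the time, the measured TCP pose, the force and the opening at its end, in the units of the state.
- state(): the state, without advancing time (a new reading comes with each control period).
- vision.grab_frame(name): name is "side" or "top" or "wrist"; returns the picture (400x640x3 uint8, red, green, blue); there is no depth.
- vision.camera_model(name): a dict with "fov_y" (degrees; the focal length in pixels is half the picture's height over the tangent of half this angle, whatever the lens; pixels are square), "cx", "cy" (the principal point, pixels), "extrinsics" (4x4, takes a point from world to camera coordinates). Camera axes: x right, y up, looking along -z (the intrinsics and any distortion apply to the point x, -y, -z); pixel columns grow to the right and rows downward; lengths in mm; the calibration is good to about 2 mm. A picture is of the moment at which its call begins: read the wrist's pose just before it. camera_model takes no time and is no camera call; for the wrist camera it gives the pose at the moment of the call.
- job.job_done(): hands the job in, once; it reports no verdict.
The state is a dict: "time_s": time; "qpos": joint angles; "qvel": joint speeds; "effort": joint torques, N m; "ee_pos": TCP position; "ee_rot": TCP orientation; "force": force on the tool from outside, world axes, zero at the start; "torque": the same for the moment, N m; "gripper_width": finger opening in mm.
Only numpy, scipy, OpenCV 4.12 (cv2) and the standard library are available. Lean on these libraries where they do the work, as an engineer would, in place of code of your own. Each camera call takes 0.05 s, during which the arm holds its last target.

## Task

Three inlaid boards hang by keyhole slots on the low stud rail. Take down the one with the arched top: slide it up until the stud heads sit in the wide ends of its slots, draw it off the studs on the side away from the robot, and stand it upright in the channel of the small drying stand, right down on the channel floor and about centred along it. Let go of it, and leave the other two boards hanging as they are.

Things in the scene. Friction and masses are not known exactly. Their poses are not given: they have to be found in the camera images.
- arched_board_mid (a point): Centre of the arched-top wooden board, 12 (x) x 110 (y) x 175 mm (z), 200 g; top and bottom are 87.5 mm from here. x: out of its front, along the studs, away from rail and robot; z up. Two keyhole slots, 56 mm apart, hang on studs 17.5 mm above here. Each slot: 10 mm wide at the shank, square 32 mm wide end centred 22 mm lower. Raise the board 22 mm, then move it over 22 mm along x: it is off.
- square_board_mid (a point): Centre of a straight-topped board of the same size and slots; it stays hanging. All three hang at one height, 145 mm apart in any order, before a wooden rail 22 mm thick whose top is 32.5 mm above the board centres (160 mm above the bench): each board's top 55 mm stands free and can be pinched through its thickness from above.
- notched_board_mid (a point): Centre of a board of the same size and slots with a notch 40 mm wide, 25 mm deep in its top edge; it stays hanging. The studs of all boards are steel, shank 6 mm, head 18 mm across and 4 mm thick, 22 mm long in all from the rail's face.
- channel (a point): Centre of the channel floor of the fixed plywood drying stand, 12 mm above the bench; z up. Base 130 (x) x 120 mm (y). Two cheeks 20 mm thick, 70 mm long (y), 55 mm high above the floor leave a channel 30 mm wide (x), open at both ends, running along y. The board's lower edge goes in, its width along y, either face forward; it may lean on a cheek.
Things that resemble listed ones, but are neither listed nor needed, are in the scene too. What is shaped like the part that bears channel but purple or red is not meant. Leave any blue look-alike of the part that bears arched_board_mid alone.

How it is judged:
By the outcome, as a careful person would: the job done as asked, in the order asked, and still so for the second after the job is handed in, with the robot touching nothing.
It also fails if it takes over 42 s, if anything falls off the work surface, if the arm or the gripper's body presses on something with over 40 N, if the wrist force passes 120 N, or if a joint passes its speed limit or range.

## Working session

There is one attempt and no reset: what is moved stays moved. The work goes in short steps, Python scripts to look and compute and a shell command to move; the robot and the scene stay as the last step left them, time stands still between calls to the robot, and variables do not carry over. Pictures are saved under pics/ and viewed, and the job is handed in when it is done.

```bash
mkdir -p pics; ls; python3 - <<'E'
from workcell import state, vision, job, env
import cv2
print(state(), env.grasp_offset)
for n in("side","top","wrist"):
    m=vision.camera_model(n);print(n,m)
    cv2.imwrite(f"pics/{n}0.png",vision.grab_frame(n)[:,:,::-1])
E
```

```text
pics
{'time_s': 0.0, 'qpos': array([ 7.45978209e+01,  1.83498971e+01,  8.97073151e+01, -1.40478367e-03,
        7.20435615e+01, -1.14568562e+00]), 'qvel': array([-0.00979987,  0.02817272,  0.08459626,  0.14576243, -0.02535319,
        0.00836932]), 'effort': array([-2.60698143e-04, -4.12452972e+01, -2.31972724e+01,  7.26136984e-02,
        4.57479979e-02, -1.46984939e-04]), 'ee_pos': array([141.45623844, 556.74470223, 184.1316521 ]), 'ee_rot': array([-89.99932039,   0.10078035,  75.74394141]), 'force': array([-0.68539854, -0.43355995,  0.47582919]), 'torque': array([-0.01362016, -0.0145424 ,  0.04447616]), 'gripper_width': 90.91697441647536} 18.8
side {'fov_y': 51.083524162996895, 'cx': 320.41999457043573, 'cy': 194.28516551900384, 'extrinsics': array([[ 9.95013409e-01, -9.77523190e-02,  1.98191902e-02,
        -4.32746124e+02],
       [ 5.85857520e-02,  7.33609396e-01,  6.77041330e-01,
        -9.65394192e+01],
       [-8.07219042e-02, -6.72504080e-01,  7.35678079e-01,
        -1.00153317e+03],
       [ 0.00000000e+00,  0.00000000e+00,  0.00000000e+00,
         1.00000000e+00]])}
to
[... 182 characters left out ...]

       [ 9.86032580e-01, -2.37363811e-02,  1.64852463e-01,
        -4.35238398e+02],
       [-1.64959949e-01, -2.63029899e-03,  9.86296759e-01,
        -1.08917636e+03],
       [ 0.00000000e+00,  0.00000000e+00,  0.00000000e+00,
         1.00000000e+00]])}
wrist {'fov_y': 69.55416125196041, 'cx': 322.60418997178317, 'cy': 199.68216817389128, 'extrinsics': array([[ 2.46736907e-01,  9.69082321e-01, -5.94262607e-04,
        -5.74425167e+02],
       [-9.33616891e-01,  2.37542628e-01, -2.68203285e-01,
         2.81510395e+01],
       [-2.59769899e-01,  6.67304625e-02,  9.63362157e-01,
        -3.91149632e+02],
       [ 0.00000000e+00,  0.00000000e+00,  0.00000000e+00,
         1.00000000e+00]])}
```

View pics/side0.png

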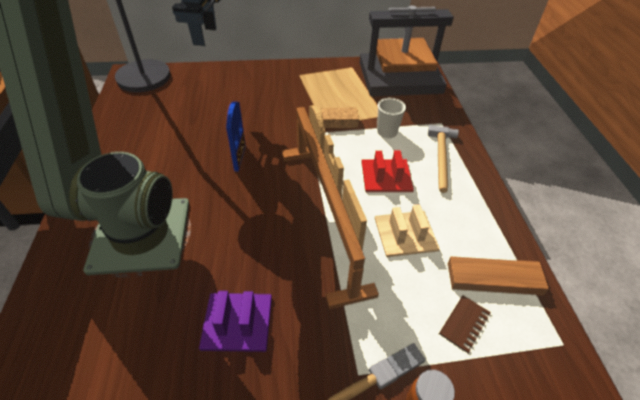

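View pics/top0.png

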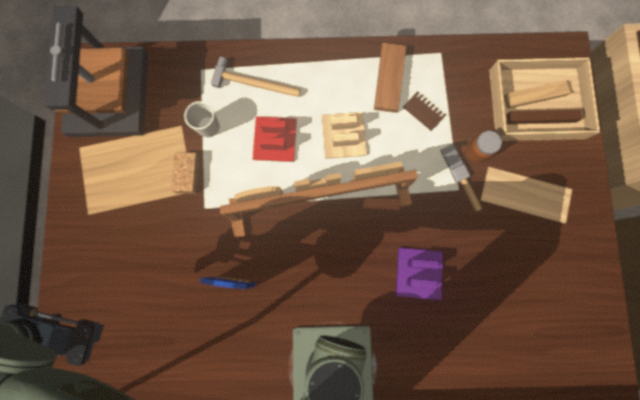

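View pics/wrist0.png

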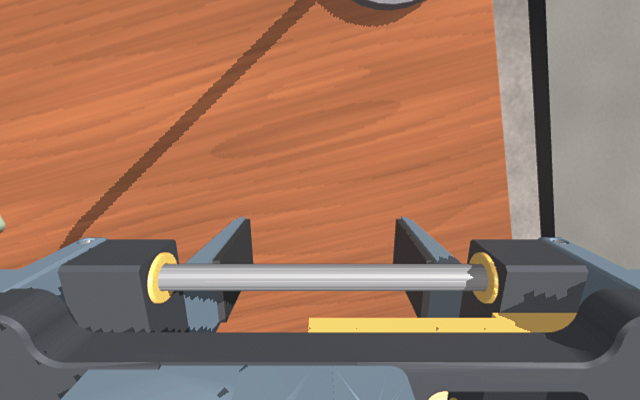

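```bash
python3 - <<'E'
import cv2
a=cv2.imread("pics/side0.png")[90:310,270:450];b=cv2.imread("pics/top0.png")[100:250,190:430]
cv2.imwrite("pics/a1.png",cv2.resize(a,None,fx=2.7,fy=2.7,interpolation=cv2.INTER_CUBIC))
cv2.imwrite("pics/b1.png",cv2.resize(b,None,fx=3.3,fy=3.3,interpolation=cv2.INTER_CUBIC))
E
```

```text
(no output)
```

View pics/a1.png

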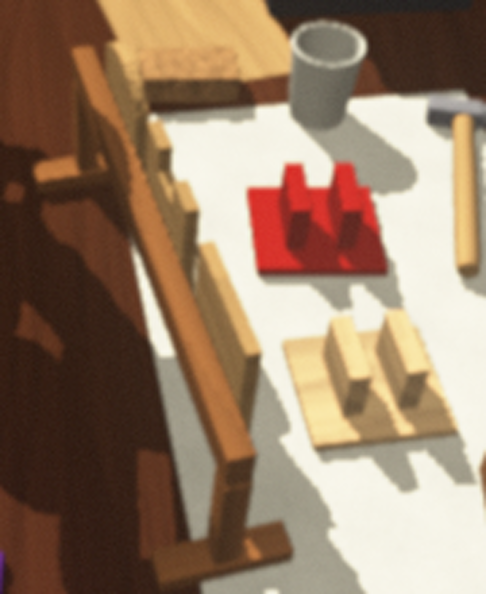

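View pics/b1.png

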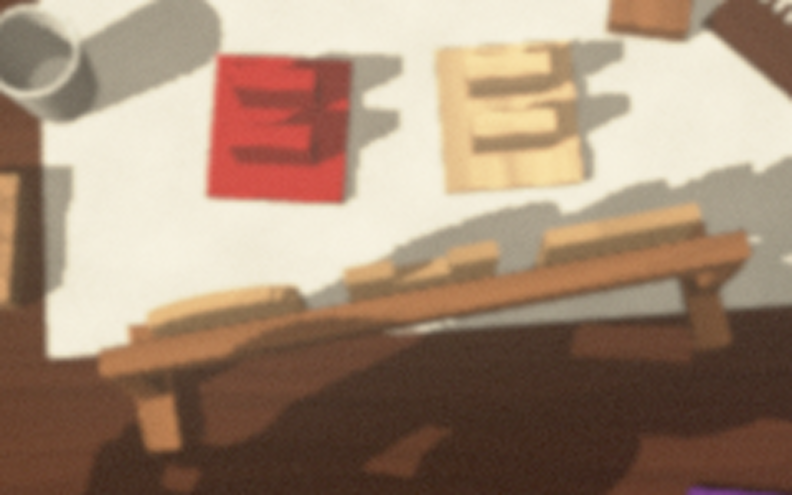

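```bash
cat > h.py <<'E'
import numpy as np
from workcell import state, vision, env
def ray(m,u,v):
    f=200/np.tan(np.radians(m["fov_y"]/2));E=np.array(m["extrinsics"])
    d=np.array([(u-m["cx"])/f,-(v-m["cy"])/f,-1]);R=E[:3,:3];o=-R.T@E[:3,3]
    return o,R.T@d
def plane(m,u,v,z):
    o,d=ray(m,u,v);return o+d*(z-o[2])/d[2]
def proj(m,p):
    f=200/np.tan(np.radians(m["fov_y"]/2));E=np.array(m["extrinsics"]);c=E[:3,:3]@p+E[:3,3]
    return np.array([m["cx"]+f*c[0]/-c[2], m["cy"]-f*c[1]/-c[2]])
def lin(pts): # yaw of principal direction
    p=np.array(pts)[:,:2];c=p.mean(0);u=np.linalg.svd(p-c)[2][0];return c,np.degrees(np.arctan2(u[1],u[0]))
E
python3 - <<'E'
from h import *
m=vision.camera_model("top")
P=lambda x,y,z:plane(m,190+x/3.3,100+y/3.3,z).round(1)
print("square far",P(543,237,215),P(698,205,215))
print("notch far",P(345,270,215),P(497,243,215))
print("arch",P(148,322,195),P(225,293,215),P(300,290,195))
print("rail far",P(131,328,160),P(748,233,160),"near",P(100,352,160))
print("stand base",P(436,50,12),P(570,40,12),P(445,190,12),P(583,180,12))
print("cheeks",P(465,55,67),P(550,50,67),P(474,110,67),P(557,105,67))
mw=vision.camera_model("wrist");o,d=ray(mw,320,200);print(o,d, state()['ee_pos'])
E
```

```text
square far [474.2 -61.7 215. ] [ 494.7 -172.   215. ]
notch far [453.8  78.1 215. ] [470.6 -29.2 215. ]
arch [423.7 220.4 195. ] [439.4 162.4 215. ] [444.3 111.8 195. ]
rail far [425.9 240.5 160. ] [ 486.7 -219.1  160. ] near [408.5 263.1 160. ]
stand base [693.9   9.2  12. ] [ 700.1 -108.8   12. ] [566.7   4.4  12. ] [ 572.6 -115.    12. ]
cheeks [667.3 -14.6  67. ] [669.9 -85.7  67. ] [619.2 -20.8  67. ] [621.8 -89.7  67. ]
[ 66.41361588 576.11169974 384.13917319] [ 0.2586313  -0.07552288 -0.96306237] [141.46635536 556.89660746 184.31150198]
```

```bash
python3 -m handwheel '[[9.1,[-1,-4,-1.5],3],[9.1,[-4,-8,-5],9],[9.1,[-7,-11,-9],17],[9.1,[-11,-12,-13.5],25],[9.1,[-14,-12,-17.5],33],[9.1,[-17,-12,-21.5],41],[9.1,[-20,-12,-25],49],[9.1,[-23,-12,-29],56],[9.1,[-26,-12,-32.5],62],[9.1,[-28.5,-12,-35.5],66]]' 20
python3 -m handwheel '[[9.1,[-1,0,-3],1.5],[9.1,[-2,0,-4],1.7],[9.1,[-2,0,-4],1.7]]'
python3 - <<'E'
from h import *
print(state())
```

```text
time_s: 1.15
ee_pos: [410.6, 199.2, 304.6]
ee_rot: [-90.1, 0.0, 9.6]
force: [0.6, 0.2, 0.8]
gripper_width: 91.4
time_s: 1.45
ee_pos: [396.4, 155.6, 304.8]
ee_rot: [-90.0, 0.0, 7.7]
force: [-0.2, 0.3, -0.5]
gripper_width: 91.0
{'time_s': 1.45, 'qpos': array([ 1.98956421e+01,  1.24837375e+00,  9.38904370e+01, -2.14613449e-02,
        8.49039043e+01,  1.21481922e+01]), 'qvel': array([ 2.41559497,  1.14128482, -1.39409819,  0.96080216, -1.38931442,
        0.58879448]), 'effort': array([ -1.15774289, -26.16143882, -24.20182765,  -0.08682797,
         0.1601498 ,  -0.07418757]), 'ee_pos': array([396.41331504, 155.55078513, 304.84868813]), 'ee_rot': array([-9.00298855e+01,  3.72607284e-02,  7.74935448e+00]), 'force': array([-0.18745336,  0.25938434, -0.47817663]), 'torque': array([-0.05354564, -0.0123643 ,  0.03521526]), 'gripper_width': 90.9778015335611}bash: warning: here-document at line 18 delimited by end-of-file (wanted `E')
```

```bash
python3 -m handwheel '[[9.1,[2,0,0],0],[9.1,[3,0,0],0],[9.1,[3,0,0],0]]'
python3 - <<'E'
from h import *
import cv2,json
m=vision.camera_model("wrist");print(state()['ee_pos'],state()['ee_rot'])
im=vision.grab_frame("wrist");cv2.imwrite("pics/w1.png",im[:,:,::-1])
m['extrinsics']=m['extrinsics'].tolist();json.dump(m,open("w1.json","w"))
E
```

```text
time_s: 1.75
ee_pos: [426.8, 161.0, 304.4]
ee_rot: [-90.0, 0.1, 7.9]
force: [-0.7, 0.2, -0.2]
gripper_width: 91.1
[426.75957172 161.01139384 304.37262397] [-9.00073944e+01  6.89969934e-02  7.85030052e+00]
```

View pics/w1.png

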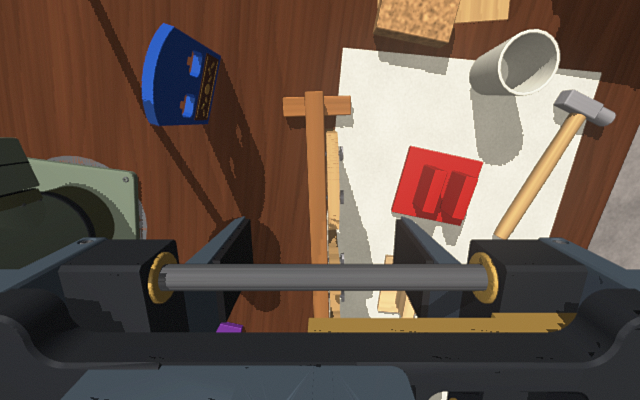

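```bash
python3 - <<'E'
import cv2
a=cv2.imread("pics/w1.png")[85:265,270:390]
cv2.imwrite("pics/w1z.png",cv2.resize(a,None,fx=3.3,fy=3.3,interpolation=cv2.INTER_NEAREST))
E
```

```text
(no output)
```

View pics/w1z.png

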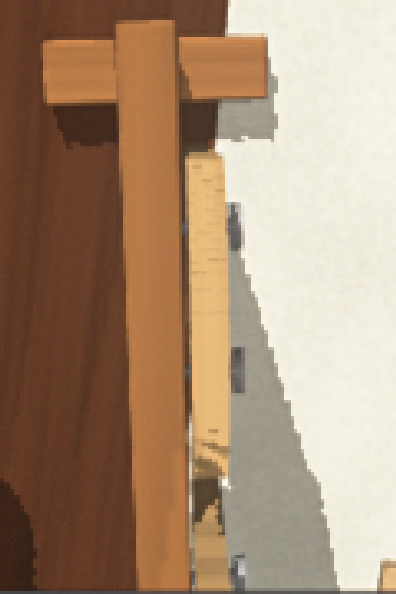

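```bash
python3 - <<'E'
from h import *
import json
m=json.load(open("w1.json"))
P=lambda x,y,z:plane(m,270+x/3.3,85+y/3.3,z)
def pr(n,*a): print(n,*[p.round(1) for p in a])
a,b=P(178,25,160),P(189,590,160);pr("rail far",a,b);d=b-a;print("yaw",np.degrees(np.arctan2(d[0],-d[1])))
n=np.array([-d[1],d[0],0])/np.hypot(*d[:2]);t=np.array([n[1],-n[0],0])*-1
if t[1]<0:t=-t
print("n",n,"t",t)
a2,b2=P(116,25,160),P(137,590,160);pr("rail near",a2,b2);d=b2-a2;print(np.degrees(np.arctan2(d[0],-d[1])))
def loc(p): return np.array([(p-a)@n,(p-a)@t]).round(1)
for nm,q,z in[("topL",(188,155),195),("topR",(224,155),195),("midL",(191,315),215),("midR",(228,315),215),("botL",(194,475),195),("botR",(229,475),195),("headA r",(241,210),149),("headA top",(235,203),145),("headA bot",(235,245),145),("headB r",(244,355),149),("headB top",(237,347),145),("headB bot",(238,390),145)]:
  p=P(*q,z);print(nm,p.round(1),"loc n,t",loc(p))
E
```

```text
rail far [412.1 265.6 160. ] [445.7  55.3 160. ]
yaw 9.075433571556468
n [0.98748153 0.15773468 0.        ] t [-0.15773468  0.98748153 -0.        ]
rail near [391.2 262.8 160. ] [425.1  52.5 160. ]
9.152300728287559
topL [420.9 224.7 195. ] loc n,t [  2.2 -41.8]
topR [432.2 226.3 195. ] loc n,t [ 13.6 -42. ]
midL [428.2 177.8 215. ] loc n,t [  2.  -89.3]
midR [439.5 179.3 215. ] loc n,t [ 13.5 -89.6]
botL [438.1 117.8 195. ] loc n,t [   2.3 -150.1]
botR [450.1 119.4 195. ] loc n,t [  14.5 -150.4]
headA r [443.9 206.  149. ] loc n,t [ 22.  -63.9]
headA top [441.6 207.9 145. ] loc n,t [ 20.  -61.6]
headA bot [444.  192.5 145. ] loc n,t [ 20.  -77.3]
headB r [453.6 151.6 149. ] loc n,t [  23.  -119.2]
headB top [450.8 153.4 145. ] loc n,t [  20.6 -116.9]
headB bot [453.9 136.3 145. ] loc n,t [  20.9 -134.3]
```

```bash
python3 -m handwheel '[[9.1,[0.5,1.5,0.45],-0.7],[9.1,[0.98,4,0.86],-1.2],[9.1,[0.98,7,0.86],-1.2],[9.1,[0.98,10,0.86],-1.2],[9.1,[0.98,12,0.86],-1.2],[9.1,[0.98,13,0.86],-1.2],[9.1,[0.98,13,0.86],-1.2],[9.1,[0.98,13,0.86],-1.2]]' 25
python3 - <<'E'
from h import *
import cv2,json
m=vision.camera_model("wrist");print(state()['ee_pos'],state()['ee_rot'])
im=vision.grab_frame("wrist");cv2.imwrite("pics/w2.png",im[:,:,::-1])
E
```

```text
time_s: 2.6
ee_pos: [434.8, 171.0, 175.3]
ee_rot: [-90.0, 0.0, 9.1]
force: [-0.5, -0.0, 0.1]
gripper_width: 91.0
[434.7553748  170.96533116 175.31805241] [-8.99925774e+01  2.27364699e-02  9.07145010e+00]
```

View pics/w2.png

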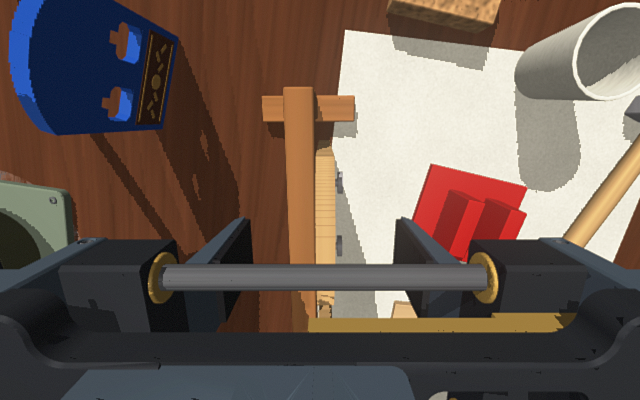

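```bash
python3 -m handwheel '[[9.1,[0,0.4,0],0],[6,[0,0.6,0],0],[4,[0,0.6,0],0],[2,[0,0.6,0],0],[0.5,[0,0.6,0],0],[0.5,[0,0.6,0],0],[0.5,[0,0.6,0],0],[0.5,[0,0.6,0],0],[0.5,[0,0.6,0],0],[0.5,[0,0.6,0],0]]' 25; python3 -m handwheel '[[0.5,[0,0,0],0],[0.5,[0,0,0],0],[0.5,[0,0,0],0]]'
```

```text
time_s: 3.65
ee_pos: [435.1, 171.0, 169.6]
ee_rot: [-90.0, -0.0, 9.1]
force: [-0.4, 0.5, 0.1]
gripper_width: 21.8
time_s: 3.95
ee_pos: [435.1, 171.0, 169.6]
ee_rot: [-90.0, -0.0, 9.1]
force: [0.3, 0.1, 0.1]
gripper_width: 11.7
```

```bash
python3 -m handwheel '[[0.5,[0,0,0],0],[0.5,[0,-0.3,0],0],[0.5,[0,-0.6,0],0],[0.5,[0,-0.9,0],0],[0.5,[0,-1.2,0],0],[0.5,[0,-1.5,0],0],[0.5,[0,-1.8,0],0],[0.5,[0,-2.1,0],0],[0.5,[0,-2.2,0],0],[0.5,[0,-2.2,0],0]]' 30
python3 - <<'E'
from h import *
import cv2,json
m=vision.camera_model("wrist");s=state();print(s['ee_pos'],s['ee_rot'],s['force'],s['torque'])
im=vision.grab_frame("wrist");cv2.imwrite("pics/w3.png",im[:,:,::-1])
im=vision.grab_frame("side");cv2.imwrite("pics/s3.png",cv2.resize(im[90:310,270:450,::-1],None,fx=2.7,fy=2.7,interpolation=cv2.INTER_CUBIC))
E
```

```text
time_s: 4.95
ee_pos: [435.2, 171.0, 191.8]
ee_rot: [-90.0, -0.1, 9.1]
force: [-0.0, -1.0, -1.5]
gripper_width: 11.6
[435.1666767  171.02543712 191.83881527] [-8.99795322e+01 -5.07891251e-02  9.06354586e+00] [-0.03887879 -0.96298737 -1.48441156] [-0.10686487  0.00970363  0.03793421]
```

View pics/w3.png

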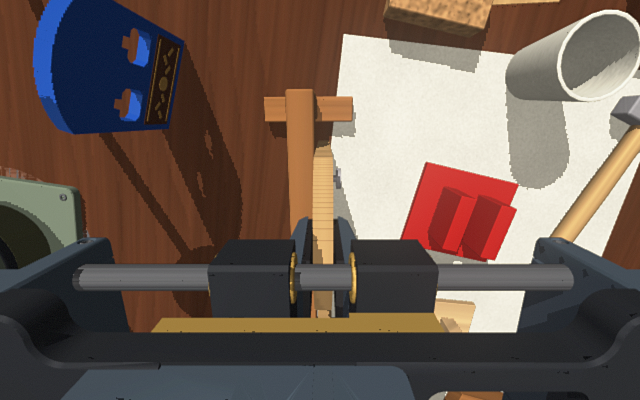

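View pics/s3.png

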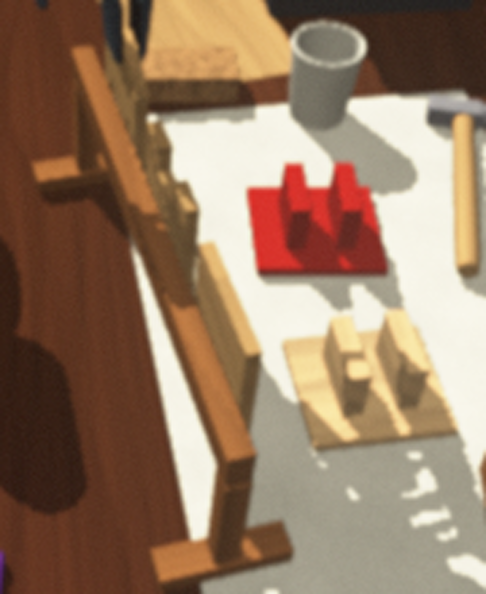

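```bash
python3 -m handwheel '[[0.5,[0.3,0,0],0],[0.5,[0.6,0,0],0],[0.5,[0.9,0,0],0],[0.5,[1.2,0,0],0],[0.5,[1.2,0,0],0]]'; python3 -m handwheel '[[0.5,[0.4,0,0],0],[0.5,[0.8,0,0],0],[0.5,[1.2,0,0],0],[0.5,[1.6,0,0],0],[0.5,[1.8,0,0],0],[0.5,[1.8,0,0],0]]'
```

```text
time_s: 5.55
ee_pos: [447.3, 172.9, 191.5]
ee_rot: [-90.0, -0.0, 9.1]
force: [0.4, 0.3, -0.6]
gripper_width: 12.0
time_s: 6.15
ee_pos: [465.4, 175.8, 191.4]
ee_rot: [-90.0, -0.0, 9.0]
force: [0.9, 0.3, -1.7]
gripper_width: 11.7
```

```bash
python3 -m handwheel '[[0.5,[1.5,-0.5,0],0],[0.5,[3,-2,0],0],[0.5,[4.5,-4,-1.5],0],[0.5,[5.3,-6,-4.5],1],[0.5,[5.3,-7,-8],2],[0.5,[5.3,-7,-11.5],3],[0.5,[5.3,-7,-15],4],[0.5,[5.3,-7,-18],5],[0.5,[5.3,-7,-20],6],[0.5,[5.3,-7,-20.7],6.5]]'; python3 -m handwheel '[[0.5,[0,0,0],0],[0.5,[0,0,0],0],[0.5,[0,0,0],0]]'
python3 - <<'E'
from h import *
import cv2,json
m=vision.camera_model("wrist");s=state();print(s['ee_pos'],s['ee_rot'],s['force'],s['torque'],s['qvel'].round(2))
im=vision.grab_frame("wrist");cv2.imwrite("pics/w4.png",im[:,:,::-1])
m['extrinsics']=m['extrinsics'].tolist();json.dump(m,open("w4.json","w"))
im=vision.grab_frame("side");cv2.imwrite("pics/s4.png",im[:,:,::-1])
E
```

```text
time_s: 7.15
ee_pos: [550.3, -22.1, 261.2]
ee_rot: [-90.0, 0.0, 2.4]
force: [-1.0, -0.7, -1.1]
gripper_width: 11.7
time_s: 7.45
ee_pos: [550.1, -21.1, 261.2]
ee_rot: [-90.0, 0.0, 2.5]
force: [0.1, -0.4, -1.9]
gripper_width: 11.9
[550.12377469 -21.05235133 261.22462933] [-8.99821355e+01  1.05788374e-02  2.46970993e+00] [ 0.11322998 -0.39147126 -1.88012632] [-0.10037458  0.01845615 -0.02336791] [ 0.03 -0.   -0.06 -0.14 -0.05 -0.04]
```

View pics/w4.png

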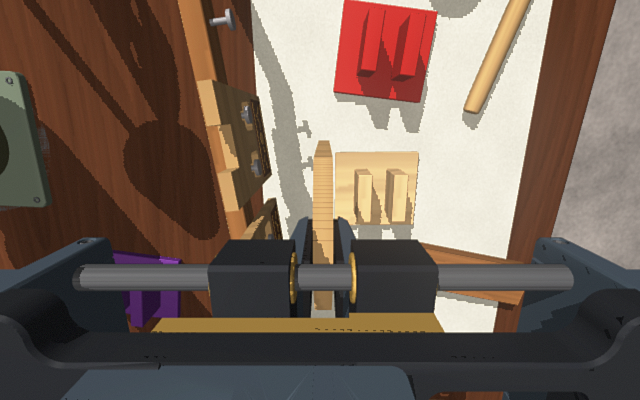

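View pics/s4.png

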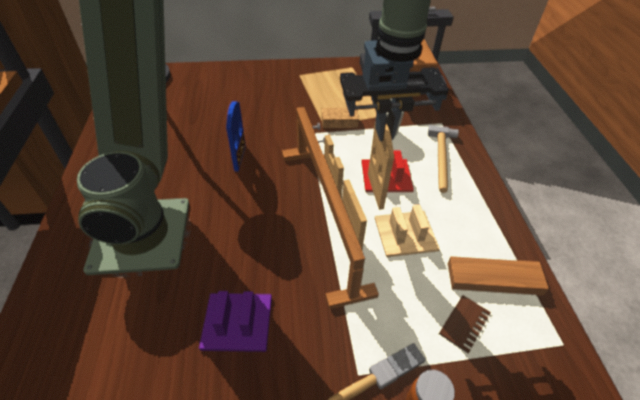

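```bash
python3 - <<'E'
import cv2
a=cv2.imread("pics/w4.png")[135:240,300:430]
cv2.imwrite("pics/w4z.png",cv2.resize(a,None,fx=5,fy=5,interpolation=cv2.INTER_NEAREST))
E
```

```text
(no output)
```

View pics/w4z.png

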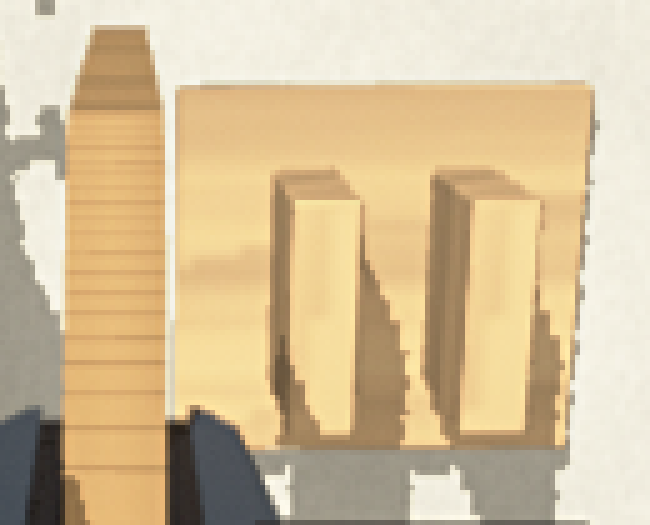

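```bash
python3 - <<'E'
from h import *
import json
m=json.load(open("w4.json"))
P=lambda x,y,z:plane(m,300+x/5,135+y/5,z).round(1)
L=[(293,199),(361,199),(356,436)];R=[(473,199),(541,199),(526,436),(459,436)]
for q in L+R: print(P(*q,67))
print("base",P(178,87,12),P(594,85,12),P(567,449,12))
print("board edge", [P(x,y,z) for x,y,z in[(92,28,131.7),(147,28,131.7),(75,108,201),(160,108,201)]])
mt=vision.camera_model("top")
print("inner faces mid:",(P(361,199,67)+P(473,199,67))/2,(P(356,436,67)+P(459,436,67))/2)
E
```

```text
[598.1 -16.4  67. ]
[617.  -15.6  67. ]
[621.7 -85.1  67. ]
[648.  -14.2  67. ]
[666.8 -13.4  67. ]
[671. -83.  67.]
[651.6 -83.9  67. ]
base [567.3   7.2  12. ] [695.8  13.3  12. ] [ 702.7 -106.3   12. ]
board edge [array([541.4,  32.3, 131.7]), array([553.8,  32.8, 131.7]), array([539.7,  22.8, 201. ]), array([555. ,  23.4, 201. ])]
inner faces mid: [632.5 -14.9  67. ] [636.65 -84.5   67.  ]
```

```bash
python3 - <<'E'
from h import *
import json
m=json.load(open("w4.json"))
P=lambda x,y,z:plane(m,300+x/5,135+y/5,z).round(1)
for z in(245,255,265): print(z,P(75,108,z),P(161,108,z))
print(P(92,28,131.7),P(148,28,131.7))
print(np.linalg.inv(np.array(m['extrinsics']))[:3,3])
E
```

```text
245 [540.7  28.2 245. ] [553.5  28.8 245. ]
255 [540.9  29.5 255. ] [553.1  30.  255. ]
265 [541.1  30.7 265. ] [552.8  31.2 265. ]
[541.4  32.3 131.7] [554.   32.8 131.7]
[545.33618491  55.00324913 461.05926453]
```

```bash
python3 -m handwheel '[[0.5,[1.5,0,-0.5],0],[0.5,[4,0,-1.5],0],[0.5,[6.5,0,-2.5],-0.5],[0.5,[8.46,0,-3.1],-0.6],[0.5,[8.46,1,-3.1],-0.6],[0.5,[8.46,3,-3.1],-0.6],[0.5,[8.46,5,-3.1],-0.6],[0.5,[8.46,5.4,-3.1],-0.6],[0.5,[8.46,5.4,-3.1],-0.6],[0.5,[8.46,5.4,-3.1],-0.6]]'
python3 - <<'E'
from h import *
import cv2,json
m=vision.camera_model("wrist");s=state();print(s['ee_pos'],s['ee_rot'],s['force'],s['torque'],s['qvel'].round(2))
im=vision.grab_frame("wrist");cv2.imwrite("pics/w5.png",im[:,:,::-1])
m['extrinsics']=m['extrinsics'].tolist();json.dump(m,open("w5.json","w"))
im=vision.grab_frame("side");cv2.imwrite("pics/s5.png",cv2.resize(im[120:270,320:470,::-1],None,fx=4,fy=4,interpolation=cv2.INTER_CUBIC))
E
```

```text
time_s: 8.55
ee_pos: [636.2, -48.1, 208.3]
ee_rot: [-90.0, -0.1, 3.1]
force: [0.0, 1.0, -1.7]
gripper_width: 11.8
[636.21225365 -48.13597085 208.33767253] [-9.00019583e+01 -8.41483762e-02  3.09502111e+00] [ 1.26649865e-03  9.78117317e-01 -1.72338302e+00] [-0.16098973  0.02969784  0.03304692] [-0.16 -0.3  -0.74 -0.06 -0.18 -0.04]
```

View pics/w5.png

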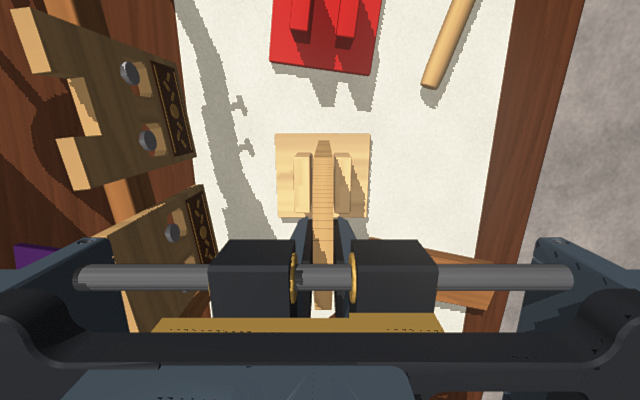

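View pics/s5.png

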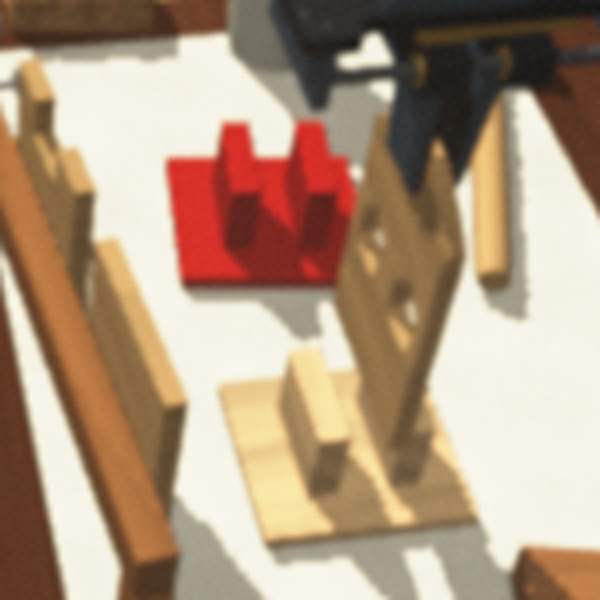

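```bash
python3 -m handwheel '[[0.5,[0,1,0],0],[0.5,[0,2.5,0],0],[0.5,[0,4,0],0],[0.5,[0,5.2,0],0],[0.5,[0,5.8,0],0],[0.5,[0,6.2,0],0],[0.5,[0,6.2,0],0],[0.5,[0,6.2,0],0]]' ; python3 -m handwheel '[[0.5,[0,0.2,0],0],[0.5,[0,0.35,0],0],[0.5,[0,0.45,0],0],[0.5,[0,0.45,0],0],[0.5,[0,0.45,0],0]]'
```

```text
time_s: 9.45
ee_pos: [637.1, -48.4, 147.2]
ee_rot: [-90.0, -0.2, 3.1]
force: [-1.1, 0.8, -1.4]
gripper_width: 11.5
time_s: 9.95
ee_pos: [637.1, -48.4, 142.7]
ee_rot: [-90.0, -0.2, 3.1]
force: [0.9, -0.4, -1.1]
gripper_width: 11.7
```

```bash
python3 -m handwheel '[[0.5,[0,0.1,0],0],[0.5,[0,0.15,0],0],[0.5,[0,0.15,0],0],[0.5,[0,0.15,0],0]]' 15; python3 -m handwheel '[[0.5,[0,0.1,0],0],[0.5,[0,0.15,0],0],[0.5,[0,0.15,0],0],[0.5,[0,0.15,0],0]]' 12
python3 - <<'E'
from h import *
import cv2
im=vision.grab_frame("side");cv2.imwrite("pics/s6.png",cv2.resize(im[120:270,320:470,::-1],None,fx=4,fy=4,interpolation=cv2.INTER_CUBIC))
E
```

```text
time_s: 10.35
ee_pos: [637.5, -48.4, 141.8]
ee_rot: [-90.0, -0.3, 3.1]
force: [0.2, 0.2, 1.6]
gripper_width: 11.9
time_s: 10.75
ee_pos: [638.2, -48.5, 141.7]
ee_rot: [-90.0, -0.4, 3.1]
force: [-0.7, 0.3, 6.1]
gripper_width: 11.8
```

View pics/s6.png

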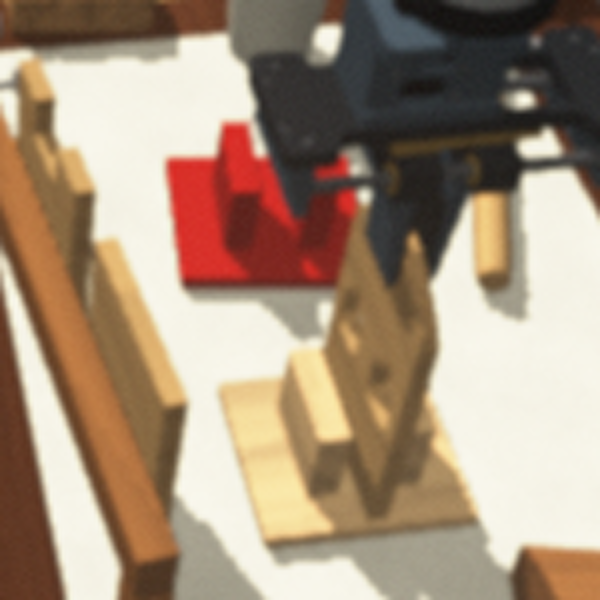

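```bash
python3 -m handwheel '[[1.2,[0,-0.15,0],0],[1.5,[0,-0.15,0],0],[2,[0,-0.15,0],0],[2.5,[0,-0.15,0],0],[3.5,[0,-0.15,0],0],[5,[0,-0.15,0],0],[7,[0,-0.15,0],0],[9.1,[0,-0.15,0],0],[9.1,[0,-0.15,0],0],[9.1,[0,-0.15,0],0]]' ; python3 -m handwheel '[[9.1,[0,0,0],0],[9.1,[0,0,0],0],[9.1,[0,0,0],0]]'
python3 - <<'E'
from h import *
import cv2
im=vision.grab_frame("wrist");cv2.imwrite("pics/w7.png",im[:,:,::-1])
E
```

```text
time_s: 11.8
ee_pos: [638.1, -48.5, 143.2]
ee_rot: [-90.0, -0.4, 3.1]
force: [-0.1, 0.2, -0.9]
gripper_width: 70.1
time_s: 12.1
ee_pos: [638.2, -48.5, 143.2]
ee_rot: [-90.0, -0.4, 3.1]
force: [-0.4, -0.7, 0.4]
gripper_width: 90.7
```

View pics/w7.png

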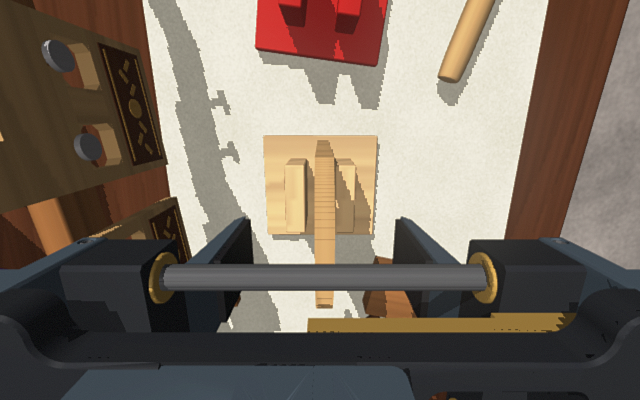

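```bash
python3 -m handwheel '[[9.1,[0,-1,0],0],[9.1,[0,-3,0],0],[9.1,[0,-6,0],0],[9.1,[0,-9,0],0],[9.1,[0,-12,0],0],[9.1,[0,-14,0],0],[9.1,[0,-15,0],0],[9.1,[0,-15,0],0],[9.1,[0,-15,0],0]]'
python3 - <<'E'
from h import *
import cv2,json
m=vision.camera_model("wrist");m['extrinsics']=m['extrinsics'].tolist();json.dump(m,open("w8.json","w"))
im=vision.grab_frame("wrist");cv2.imwrite("pics/w8.png",im[:,:,::-1])
im=vision.grab_frame("side");cv2.imwrite("pics/s8.png",cv2.resize(im[90:290,270:470,::-1],None,fx=3,fy=3,interpolation=cv2.INTER_CUBIC))
E
```

```text
time_s: 13.05
ee_pos: [636.7, -48.4, 292.3]
ee_rot: [-90.0, -0.3, 3.1]
force: [0.3, -0.2, -0.9]
gripper_width: 90.8
```

View pics/w8.png

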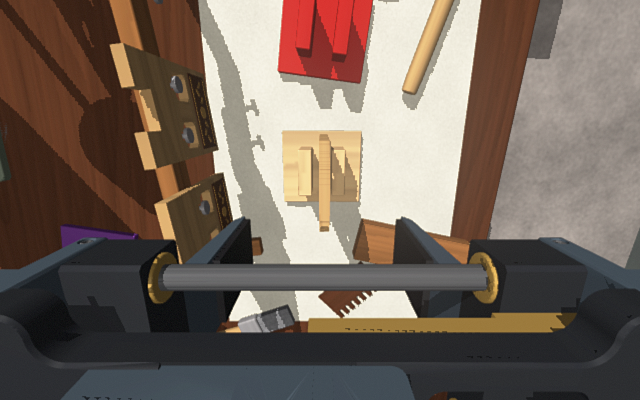

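View pics/s8.png

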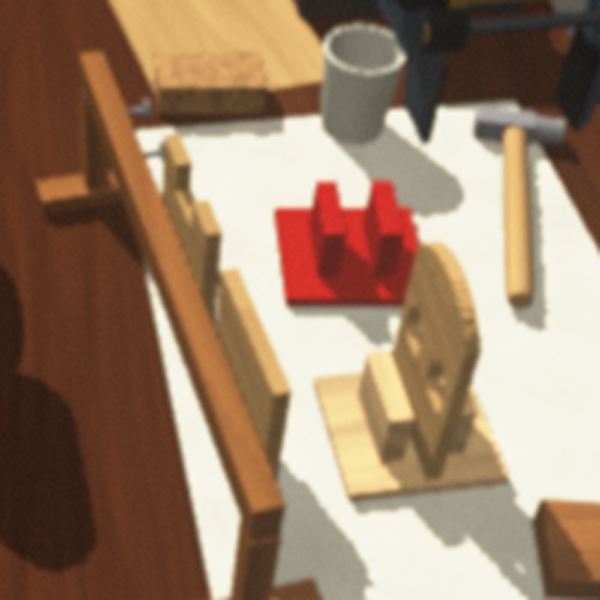

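```bash
python3 - <<'E'
from h import *
import json
m=json.load(open("w8.json"))
for u,v,z in[(323.5,134.5,12),(284,131,12),(361,131,12),(324,230,150),(324,230,145)]: print(u,v,z,plane(m,u,v,z).round(1))
from workcell import job
print(job.job_done(), state()['time_s'])
E
```

```text
323.5 134.5 12 [635.    4.4  12. ]
284 131 12 [570.8   6.6  12. ]
361 131 12 [695.5  13.2  12. ]
324 230 150 [ 640.6 -107.1  150. ]
324 230 145 [ 640.8 -109.1  145. ]
the job is handed in; nothing more can be done
the job is handed in; nothing more can be done
```

The arched board is off the rail and standing upright in the channel of the plain plywood stand. I handed the job in shortly after 13 s on the robot's clock, under the 42 s limit.

- **Taking it down:** I pinched the board's top, slid it up 22 mm, then drew it off the studs on the side away from the robot. The wrist force stayed within about 2 N throughout.
- **Placing it:** I lowered it between the cheeks until it met the floor at tool height 141.7 mm, against a predicted 141.5 mm, with about 6 N of contact. Then I opened the fingers and rose straight up, clear of the board.
- **Last checks:** The final pictures show the board upright between the cheeks, not held. Its near lower end is at y ≈ 4.4 mm, against 5.3 mm if it were exactly centred, so it is centred to within a few millimetres. The other two boards still hang on their studs.
- **Disagreements:** The wrist camera put the held board about 2.5 mm off the tool position in x, so I split the difference, which the channel's slack covers. The board's far end measured at about y = -107 mm, against the -105 mm expected, but that relies on a guessed height. While pressing on the floor the tool drifted about 1 mm in x and tilted 0.4°, with no visible effect.

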